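# Reverse the master bar in its clamped slot

## Robot

A 6-joint arm with a two-finger parallel gripper is mounted at the origin on the work surface. World frame = base frame: x ahead of the robot, y to its left, z up, the work surface at z = 0. Lengths are in mm, angles in degrees, forces in N, time in s.
With the tool pointing down it reaches from about 250 to 800 mm from the base axis. Payload 3.9 kg.
Tool frame: the origin (TCP) lies between the finger pads; the fingertips stand tip_reach ahead of it and the grasp point (between the pads) is the TCP (tip_reach is the distance from the TCP to the fingertips, in mm); z points along the fingers, y is the line along which they close (so a half turn about z gives the same grasp; the last joint's range is limited). The gripper opens to 85 mm and grips with 20 to 120 N. Pads are 22 mm wide; open, the fingers measure 114 mm over their backs; the gripper's body (76 mm by 85 mm) begins 54 mm behind the grasp point. The pads swing forward as they close: fully open they stand 13 mm farther back than shut.
Start: joints at [69.271, 14.897, -7.913, 67.191, 0, 90], TCP at [185.823, 491.004, 250.304] pointing down, gripper open.
Joint ranges: [-159.42, 159.42], [-47.68, 98.78], [-73.54, 78.23], [-108.79, 121.32], [-90, 84.71], [-180, 180]. Speed limits (degrees/s): [147.25, 147.25, 180, 180, 180, 180].

## Interface

Orientations are given as [roll, pitch, yaw] about the fixed x, y, z axes, in that order (R = Rz(yaw) Ry(pitch) Rx(roll)).
In Python, from cell import * gives the robot as it stands. The module is installed in compiled form; this text tells all that it offers.
- The arm moves only by the tool carry_out, never from a script. Its argument "commands" is one flat list of numbers, 7 for each row, row after row: the turn, a rotation vector about the tool's x, y, z in degrees, then the shift along the tool's x, y, z in cm, then the opening, from 0 (shut) to 1 (fully open). A call has 1 to 5 rows; each row shifts and turns the commanded pose from where the row before left it, along the tool's axes as they then stand; what a row does not reach is not made up. A row lasts 1/8 s, in which the tool goes at most 62.5 mm and 10.7 degrees, less where a joint would pass 70% of its speed; a pose out of reach is approached as far as the arm can. A call with a gripper value outside its range is refused whole. The fingers move at their own pace and stop on an object; "force" is the grip in N (left out, the last holds). Time passes only in rows, so rows that do not move let the fingers close. It gives the time, the measured TCP pose, the force, the opening and the grip force at its end, in the units of the state.
- read_state(): the state, without advancing time (a new reading comes with each control period).
- camera(name): name is "scene" or "top" or "wrist"; returns (picture, depth): 400x640x3 uint8, red, green, blue; 400x640 float32, mm along the optical axis (not along the pixel's ray), 0 where there is no reading.
- calibration(name): a dict with "camera_matrix" (3x3 intrinsics, pixels), "view" (4x4, takes a point from world to camera coordinates). Camera axes: x right, y down, z forward; pixel columns grow to the right and rows downward; lengths in mm; the calibration is good to about 2 mm. The wrist camera is an equidistant fisheye: a pixel r from the principal point sees the ray r / f radians off the axis. A picture is of the moment at which its call begins: read the wrist's pose just before it. calibration takes no time and is no camera call; for the wrist camera it gives the pose at the moment of the call.
- hand_in(): hands the job in; it is judged then, once.
Trained networks look in the newest picture that a camera, given by its name, has taken for a name from the list of things; names that differ only in an ending like _2 or _b are one class to them, and where a whole thing is asked for, a point or a joint stands for the part that bears it (a point fixed in the world has none). Each returns a list of dicts, best first, with "confidence" (0 to 1); they miss things now and then, are a little off and sometimes report something else, mostly with a low value. They report only what shows in the picture. A call takes as long as a camera call.
- boxes_of(camera, thing): "extent" ([left, top, right, bottom] in pixels, round what is visible of it).
- silhouettes(camera, thing): "pixels" (400x640 bool, what is visible of it) and "extent" ([left, top, right, bottom] in pixels, round what is visible of it).
- landmark_of(camera, thing): "centre" ([row, column] in pixels: a listed point, or the origin of a listed thing).
The state is a dict: "time_s": time; "joint_pos": joint angles; "joint_velocities": joint speeds; "joint_efforts": joint torques, N m; "ee_pos": TCP position; "ee_rot": TCP orientation; "wrist_force": force on the tool from outside, world axes, zero at the start; "torque": the same for the moment, N m; "gripper_width": finger opening in mm; "gripper_force": force on a finger pad.
Only numpy, scipy, OpenCV 4.12 (cv2) and the standard library are available. Lean on these libraries where they do the work, as an engineer would, in place of code of your own. Each camera call takes 0.05 s, during which the arm holds its last target. There are 200 camera calls.

## Task

Turn the steel master bar end for end in its slot: swing the quick-release cam lever fully open, slide the bar out of the slot until it sits centred on the swivel cradle, swing the cradle half a turn, slide the bar fully home into the slot with its upright post now at the slot's mouth, and swing the lever fully closed. Keep the bar down on its track throughout (slide it, do not lift it), and leave the other tools on the granite plate where they stand.

Things in the scene. Friction and masses are not known exactly. Their poses are not given: they have to be found in the camera images.
- nest: Fixed reversing fixture on the dark granite plate (plate top 100 above the work surface). Origin: on the swivel axis at the fixture's underside. z up, x from the swivel along the slot. Offsets called 'fixture' are in this frame, in mm. Aluminium base plate 8 high, x -62..176, |y| up to 62. At the start the bar is in the slot with its post at the deep end, origin at fixture x 114..117, z 16.
- slot_mouth (a point): Centre of the slot's mouth on its floor, fixture (60, 0, 16). Dark steel slot along fixture x, x 60..162, level with the cradle's floor, 36.4 wide between walls (outer faces |y| = 27), mouth flared to x = 70. From x = 70 on, lips at z 25.5..31.5 overhang the bar's foot, leaving a 23 wide gap on top for rib and post: the bar can leave only lengthwise through the mouth.
- slot_end (a point): Middle of the slot's closed end on its floor, fixture (162, 0, 16): the face of the end stop (block x 162..172, top z 31.5). Fully home, the bar's end touches it: bar origin at fixture (117, 0, 16), and when reversed its post at fixture x = 87.
- bar: Loose steel master bar, about 0.4 kg: foot 90 long (x) x 34 wide x 8 high, rib on it 84 long x 18 wide up to 26 above the underside, and one upright round post, 12 diameter, at bar x = +30, up to 48 above the underside. Origin: centre of the underside; x towards the post end, z up. It clears the slot when the cradle turns if its origin is within 8 of the swivel axis.
- bar_post (a point): Centre of the top of the bar's post: bar (30, 0, 48). The upper 22 mm of the post (26 to 48 above the bar's underside) stand clear above the rib.
- swivel (a joint): Swivel cradle: aluminium disc, radius 58, top z 16, turning about fixture z; two side walls (z 16..26, inner faces 36.4 apart, flared ends, 48 each way from the axis) make a track open at both ends and top. Rad, growing clockwise from above; hard stops at 0 and 3.14, lined up with the slot only there. Stays where left (friction 0.06 N m). Starts at 0.35 to 1.3.
- swivel_pin (a point): Centre of the top of the upright round steel pin that turns the cradle: 12 diameter, z 16..64, 48 from the swivel axis, square to the track. At swivel angle a it stands at fixture (-48 sin a, -48 cos a): on the -y side at 0, away from the slot at 1.57, on the +y side at 3.14. Pushing it takes about 1.3 N.
- cam (a joint): Quick-release cam lever on a vertical pivot at fixture (66, 36). Rad, growing clockwise from above; hard stops: 0 closed, 2.1 fully open. Stays where left (2 N at the knob). Bars 10 x 10 at z 33..43. Closed, its 36 long keeper lies across the slot mouth (x 61..71) and holds the bar in; it cannot close if the bar is over 3 mm short of home. Starts at 0 to 0.08.
- cam_knob (a point): Centre of the top of the lever's upright round black knob: 13 diameter, z 33..70, 62 from the lever's pivot. At cam angle a it lies from the pivot in the direction (2.269 - a) rad, anticlockwise from fixture x: at fixture (26, 83) closed, (127, 46) open.
- angle_gauge: Bystander: matte steel angle gauge, 55 x 24 x 55 high. Origin: centre of the underside. Beside the slot, fixture about (120, -85).
- depth_rod: Bystander: brass depth rod standing on a 32 diameter foot, rod 8 diameter, 130 high. Origin: centre of the underside. Fixture about (55, -135).
- ejector_pin: Bystander: bright ejector pin standing on its 22 diameter head, 70 high. Origin: centre of the underside. Fixture about (-75, -100).
- loose_ring: Bystander: carbide master ring lying flat, 52 outside diameter, 15 high. Origin: centre of the underside. Fixture about (-105, 55).
- block_holder: Bystander: green plastic gauge-block holder, 60 x 130, 42 high with its blocks. Origin: centre of the underside. On the plate's -y part.
- v_block: Bystander: steel V-block, 60 x 50 x 45 high. Origin: centre of the underside. On the plate's +y part.
- screw_jack: Bystander: small screw jack, 40 diameter, 48 high. Origin: centre of the underside. On the plate's +y part.

How it is judged (in metres and radians):
On the way, in this order (a step that is already met when the one before it is completed fails the run):
1. the lever is swung open while the bar is still in the slot (value of joint cam above 1.9 rad and x of bar in the frame of nest above 0.1 m), for 0.1 s.
2. the bar is out of the slot, on the swivel cradle (origin within 10 mm of the swivel axis) (horizontal distance between bar and nest below 0.01 m), for 0.2 s.
3. the cradle has carried the bar half a turn: its post is on the side away from the slot (x of bar_post in the frame of nest below -0.018 m and horizontal distance between bar and nest below 0.012 m), for 0.1 s.
At the end, for the whole second after the job is handed in: The bar rests home in the slot, reversed: its origin at fixture x 113.5 to 119.5 mm (within 3.5 mm of the end stop) and within 3 mm of y = 0, down on the floor (z under 19 mm), its post near the mouth (fixture x under 92 mm), and the cam lever closed (angle under 0.12 rad) (x of bar in the frame of nest between 0.1135 and 0.1195 m and x of bar_post in the frame of nest below 0.092 m and y of bar in the frame of nest between -0.003 and 0.003 m and z of bar in the frame of nest below 0.019 m and value of joint cam below 0.12 rad and linear speed of bar below 0.01 m/s); the robot touches nothing.
It fails at once if the bar is lifted more than 14 mm off its track (z of bar in the frame of nest above 0.03 m).
It fails at once if a bystander is moved by more than 15 mm (distance of any of angle_gauge, depth_rod, ejector_pin, loose_ring, block_holder, v_block, screw_jack from where it was at the start of the episode above 0.015 m).
It also fails if it takes over 72 s, if anything falls off the work surface, if the arm or the gripper's body presses on something with over 40 N, if the wrist force passes 120 N, or if a joint passes its speed limit or range.

## Working session

There is one attempt and no reset: what is moved stays moved. The work goes in short steps, Python scripts to look and compute and a tool call to move; the robot and the scene stay as the last step left them, time stands still between calls to the robot, and variables do not carry over. Pictures are saved under pics/ and viewed, at most 11 in all, crops included, and the job is handed in when it is done.

Besides the shell and the picture viewer there is one more tool, called after ">>>" in YAML: its name, and indented under it one key for each argument. carry_out: Moves the arm, as the interface text tells. Its arguments: {"type":"object","properties":{"commands":{"type":"array"},"force":{"type":"number"}},"required":["commands"]}

```bash
mkdir -p pics; cat > h.py <<'E'
from cell import *
import numpy as np, cv2
def ray(cam,rc):
    c=calibration(cam);K=np.array(c["camera_matrix"]);V=np.array(c["view"])
    p=np.array([(rc[1]-K[0,2])/K[0,0],(rc[0]-K[1,2])/K[1,1]])
    if cam=="wrist":
        th=np.hypot(*p); d=np.r_[p/max(th,1e-9)*np.sin(th),np.cos(th)]
    else: d=np.r_[p,1]
    R=V[:3,:3]; return -R.T@V[:3,3], R.T@d
def atz(cam,rc,z):
    o,d=ray(cam,rc); return o+d*(z-o[2])/d[2]
E
python3 - <<'E'
from h import *
s=read_state();print(s)
for c in("scene","top","wrist"):
    im,d=camera(c);cv2.imwrite(f"pics/{c}0.png",im[:,:,::-1]);print(c,calibration(c))
    for t,z in(("nest",100),("slot_mouth",116),("slot_end",116),("bar_post",148),("swivel_pin",164),("cam_knob",170),("depth_rod",100),("ejector_pin",100),("angle_gauge",100),("loose_ring",100),("v_block",100),("screw_jack",100),("block_holder",100)):
        for r in landmark_of(c,t)[:1]:
            print(t,np.round(r["centre"]),round(r["confidence"],2),atz(c,r["centre"],z).round(1))
E
```

```text
{'time_s': 0.0, 'joint_pos': array([ 6.92720207e+01,  1.49348109e+01, -7.98759664e+00,  6.71908907e+01,
        5.22075659e-04,  8.99997264e+01]), 'joint_velocities': array([-0.01766801,  0.02728726,  0.01719161, -0.04651066,  0.07688118,
        0.03421721]), 'joint_efforts': array([ 1.77757509e-03, -4.05677140e+01,  2.53923941e+01,  1.87640794e-02,
        9.15351507e-05,  7.23123662e-06]), 'ee_pos': array([185.5758557 , 490.39564607, 249.46118573]), 'ee_rot': array([-1.79886702e+02, -5.22615637e-04,  1.59272293e+02]), 'wrist_force': array([ 0.16265001, -0.36920397, -0.23995491]), 'torque': array([ 0.01204843,  0.03488968, -0.0488799 ]), 'gripper_force': 0.0, 'gripper_width': 85.44687881107824}
scene {'camera_matrix': array([[473.87981336,   0.        , 319.45817442],
       [  0.        , 473.87981336, 193.43558072],
       [  0.        ,   0.        ,   1.        ]]), 'view': array([[-3.65234388e-01,  9.30893444e-01,  6.42173243e-03,
         1.79580867e+02],
       [ 6.77947767e-01,  2.70706359e-01, -6.83450725e-01,
        -2.42252112e+02],
       [-6.37958202e-01, -2.45266108e
[... 1718 characters left out ...]
 0.67 [609.3 192.5 100. ]
v_block [166. 194.] 0.88 [652.8 368.5 100. ]
screw_jack [224. 178.] 0.59 [502.3 401.3 100. ]
block_holder [178. 454.] 0.92 [ 631.8 -294.   100. ]
wrist {'camera_matrix': array([[309.70691629,   0.        , 318.96788036],
       [  0.        , 309.70691629, 202.96769792],
       [  0.        ,   0.        ,   1.        ]]), 'view': array([[ 3.52801067e-01,  9.35698320e-01,  2.47494115e-04,
        -5.25108653e+02],
       [ 8.86426769e-01, -3.34308114e-01,  3.20133829e-01,
        -4.26768175e+01],
       [ 2.99631426e-01, -1.12724171e-01, -9.47372297e-01,
         3.80309693e+02],
       [ 0.00000000e+00,  0.00000000e+00,  0.00000000e+00,
         1.00000000e+00]])}
```

View pics/top0.png

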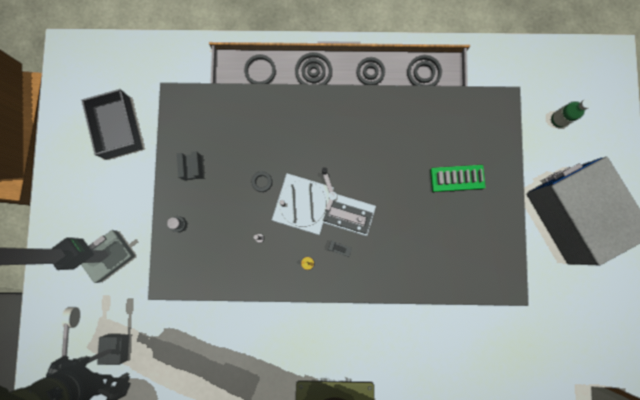

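View pics/scene0.png

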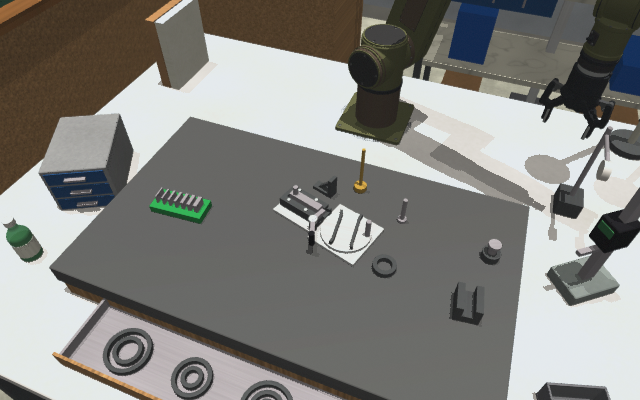

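```bash
python3 - <<'E'
import cell; print([n for n in dir(cell) if n[0]!='_'], getattr(cell,'tip_reach',None))
from h import *
c=calibration("wrist");V=np.array(c["view"]);R=V[:3,:3]
from scipy.spatial.transform import Rotation as Ro
s=read_state();T=Ro.from_euler('xyz',s["ee_rot"],degrees=True).as_matrix()
print("cam pos in tool",T.T@(-R.T@V[:3,3]-s["ee_pos"]),"axis in tool",T.T@R[2])
F=np.array([[0,0],[60,0],[162,0],[146,0],[26,83]]);W=np.array([[559.9,92.4],[542.4,29.7],[505.9,-69.8],[519.7,-53.9],[631.7,41.5]])
f=F-F.mean(0);w=W-W.mean(0);a=np.arctan2((f[:,0]*w[:,1]-f[:,1]*w[:,0]).sum(),(f*w).sum())
Rm=np.array([[np.cos(a),-np.sin(a)],[np.sin(a),np.cos(a)]]);t=W.mean(0)-Rm@F.mean(0)
print(np.degrees(a),t,(F@Rm.T+t-W).round(1))
pin=Rm.T@(np.array([559.3,143])-t);print("pin fix",pin,np.arctan2(-pin[0],-pin[1]))
g=Rm@[60,0]+t;print(g,T.T[:2,:2]@(g-s["ee_pos"][:2]))
E
```

```text
['PlanningError', 'boxes_of', 'calibration', 'camera', 'hand_in', 'landmark_of', 'read_state', 'silhouettes', 'tip_reach'] 19.0
cam pos in tool [ 8.19915102e+01 -6.54891920e-02 -1.23790786e+02] axis in tool [-3.20108996e-01  6.59791772e-04  9.47380491e-01]
-106.79907832787329 [558.80291127  88.21481497] [[-1.1 -4.2]
 [-0.9  1.1]
 [ 6.1  2.9]
 [-3.1  2.3]
 [-1.  -2.2]]
pin fix [-52.59084732 -15.35794175] 1.2866702649381145
[541.46192743  30.77536616] [-495.51023075 -304.50180325]
```

>>> carry_out:
  commands: [0,0,8.6,-4.96,-3.05,-0.3,1,0,0,8.6,-5.36,-2.27,-0.3,1,0,0,8.6,-5.64,-1.45,-0.3,1,0,0,8.6,-5.79,-0.59,-0.3,1,0,0,8.6,-5.81,0.28,-0.3,1]

```text
time_s: 2.72
ee_pos: [364.6, 259.2, 265.6]
ee_rot: [179.9, -0.0, 116.0]
wrist_force: [0.6, 1.1, -0.1]
gripper_width: 85.7
gripper_force: 0.0
```

>>> carry_out:
  commands: [0,0,8.6,-5.7,1.15,-0.3,1,0,0,8.6,-5.47,1.99,-0.3,1,0,0,8.6,-5.11,2.79,-0.3,1,0,0,8.6,-4.64,3.52,-0.3,1,0,0,8.6,-4.06,4.17,-0.3,1]

```text
time_s: 3.35
ee_pos: [542.6, 28.5, 280.6]
ee_rot: [180.0, -0.0, 73.0]
wrist_force: [-0.2, 1.0, -0.1]
gripper_width: 85.7
gripper_force: 0.0
```

>>> carry_out:
  commands: [0,0,0,0,0,0,0.3,0,0,0,0,0,0,0.3,0,0,0,0,0,0,0.3]

```text
time_s: 3.72
ee_pos: [540.6, 31.3, 280.3]
ee_rot: [-180.0, -0.0, 73.4]
wrist_force: [-0.6, -0.6, 0.2]
gripper_width: 31.9
gripper_force: 0.0
```

```bash
cat >> h.py <<'E'
from scipy.optimize import least_squares
PTS={"nest":(0,0,100),"slot_mouth":(60,0,116),"slot_end":(162,0,116),"bar_post":None,"swivel_pin":None,"cam_knob":None}
Z={"bar_post":164,"swivel_pin":164,"cam_knob":170,"nest":100,"slot_mouth":116,"slot_end":116}
def look(cam,name,things=Z):
    im,d=camera(cam);cv2.imwrite(f"pics/{name}.png",im[:,:,::-1]);out={}
    for t in things:
        r=landmark_of(cam,t)
        if r: out[t]=(np.array(r[0]["centre"]),r[0]["confidence"],atz(cam,r[0]["centre"],Z.get(t,100))[:2])
        dd=None
        if r:
            i,j=np.round(out[t][0]).astype(int); dd=d[i,j]
        print(t,*([x if np.isscalar(x) else x.round(1) for x in out[t]] if r else [None]),dd)
    return im,d,out
def fix(p,t,yaw):
    a=np.radians(yaw);return np.array([[np.cos(a),np.sin(a)],[-np.sin(a),np.cos(a)]])@(np.asarray(p)[:2]-t)
E
python3 - <<'E'
from h import *
im,d,o=look("wrist","w1",list(Z)+["ejector_pin","depth_rod","angle_gauge"])
print(read_state()["ee_pos"],calibration("wrist")["view"])
E
```

```text
bar_post [289.3 322.7] 0.79 [520.8 -49.9] 280.475
swivel_pin [ 72.5 301.4] 0.81 [558.7 136.1] 220.78369
cam_knob [167.4 427.1] 0.72 [634.4  38.3] 237.42755
nest [122.5 317.4] 0.71 [558.  91.] 278.80124
slot_mouth [189.8 324.1] 0.66 [546.1  27.8] 299.73657
slot_end [124.8 319.2] 0.72 [559.5  89.1] 279.68845
ejector_pin [ 54.5 205.9] 0.68 [472.6 193.2] 262.63168
depth_rod [280.  317.5] 0.69 [507.5 -78.9] 287.92487
angle_gauge [239.3 251.6] 0.85 [452.9  -8.5] 324.70825
[541.45728573  30.4261632  280.34530998] [[ 9.58113288e-01 -2.86389460e-01 -7.51131663e-05 -5.10612671e+02]
 [-2.71304847e-01 -9.07731791e-01  3.20026055e-01  1.23186671e+02]
 [-9.17202715e-02 -3.06600837e-01 -9.47408739e-01  4.68225737e+02]
 [ 0.00000000e+00  0.00000000e+00  0.00000000e+00  1.00000000e+00]]
```

View pics/w1.png

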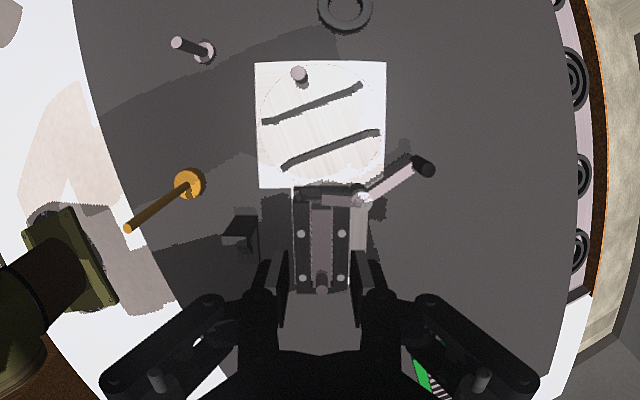

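```bash
python3 - <<'E'
from h import *
im=cv2.imread("pics/w1.png");g=cv2.cvtColor(im,cv2.COLOR_BGR2GRAY)
c=cv2.cornerSubPix(g,np.array([[[255,62]],[[386,62]]],np.float32),(5,5),(-1,-1),(3,50,.01)).reshape(-1,2);print(c)
C=[atz("wrist",(p[1],p[0]),108)[:2] for p in c];print(C, np.hypot(*(C[0]-C[1])))
P={"post":(520.8,-49.9),"pin":(558.7,136.1),"knob":(634.4,38.3),"nest":(558,91),"mouth":(546.1,27.8)}
def res(p):
    t,y,a=p[:2],p[2],p[3];F=lambda q:fix(q,t,y);r=[]
    r+=list(F(C[0])-[-62,-62])+list(F(C[1])-[-62,62])
    q=F(P["post"]);r+=[q[1],max(0,q[0]-147)+min(0,q[0]-144)]
    th=2.269-.04;r+=list((F(P["knob"])-[66+62*np.cos(th),36+62*np.sin(th)])*.7)
    r+=list(F(P["pin"])-[-48*np.sin(a),-48*np.cos(a)])
    r+=list(.5*F(P["nest"]))+list(.5*(F(P["mouth"])-[60,0]));return np.array(r)
s=least_squares(res,[558,89,-106.8,1.2],loss="soft_l1",x_scale=[1,1,1,.05]);print(s.x,res(s.x).round(1))
for k in P: print(k,fix(P[k],s.x[:2],s.x[2]).round(1))
k=fix(P["knob"],s.x[:2],s.x[2])-[66,36];print("cam",2.269-np.arctan2(k[1],k[0]),np.hypot(*k))
E
```

```text
[[254.0609    62.57617 ]
 [385.74716   61.814568]]
[array([518.267441  , 164.96493633]), array([637.73134218, 130.16091391])] 124.43047721337976
[ 560.72791756   88.22237934 -106.10469262    1.2473867 ] [ 0.  -0.1  0.3  0.3 -0.  -0.2 -0.4 -0.3  0.1  0.  -1.  -1.7  1.1  1.4]
post [143.8  -0. ]
pin [-45.4 -15.2]
knob [27.5 84.6]
nest [-1.9 -3.4]
mouth [62.1  2.7]
cam 0.028882234125156447 62.00765797728709
```

>>> carry_out:
  commands: [0,0,-0.5,1.67,4.35,0,0.38,0,0,0,1.67,4.36,0,0.38,0,0,0,0,0,4,0.38,0,0,0,0,0,4,0.38,0,0,0,0,0,2,0.38]

```text
time_s: 4.85
ee_pos: [633.2, 37.4, 177.4]
ee_rot: [-179.8, 0.1, 73.8]
wrist_force: [0.5, -0.6, -0.7]
gripper_width: 32.6
gripper_force: 0.0
```

```bash
cat >> h.py <<'E'
def tcp():
    s=read_state();p=s["ee_pos"];print("fix",fix(p,np.array([560.7,88.2]),-106.1).round(1),"z",p[2].round(1),"rot",s["ee_rot"].round(1),"F",s["wrist_force"].round(1),"w",round(s["gripper_width"],1),round(s["gripper_force"],1),"t",round(s["time_s"],2))
E
python3 - <<'E'
from h import *
tcp(); look("wrist","w2",["cam_knob"])
E
```

```text
fix [28.7 83.7] z 177.4 rot [-1.798e+02  1.000e-01  7.380e+01] F [ 0.5 -0.6 -0.7] w 32.6 0.0 t 4.85
cam_knob [277.3 318.6] 0.65 [632.6  36.5] 150.60236
```

View pics/w2.png

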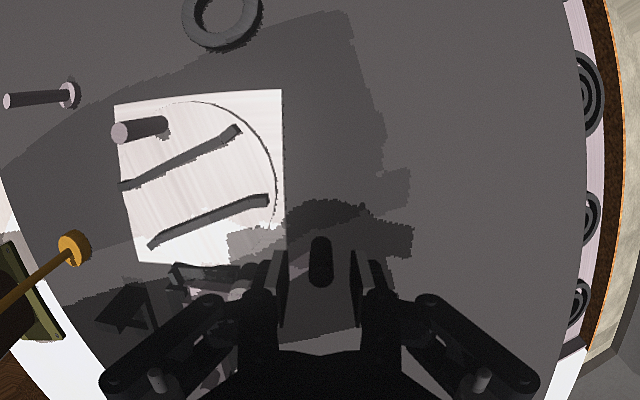

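Knob (col 320, rows 235–285) sits centred between the pads. I go down and grip.

>>> carry_out:
  commands: [0,0,0,0,0,1.1,0.38,0,0,0,0,0,0,0,0,0,0,0,0,0,0,0,0,0,0,0,0,0]
  force: 30

```text
time_s: 5.45
ee_pos: [634.3, 37.5, 169.7]
ee_rot: [180.0, 0.0, 73.8]
wrist_force: [-1.3, 0.1, -0.4]
gripper_width: 11.4
gripper_force: 29.5
```

```bash
python3 - <<'E'
from h import *
tcp()
a0=.03
for n in (11,):
  A=np.linspace(a0,2.13,n);p=np.c_[66+62*np.cos(2.269-A),36+62*np.sin(2.269-A)];print(p.round(1).tolist())
  d=np.diff(p,axis=0)/10;print((d*[-1,1]).round(2).tolist())
E
```

```text
fix [28.3 84.8] z 169.7 rot [180.    0.   73.8] F [-1.3  0.1 -0.4] w 11.4 29.5 t 5.45
[[27.6, 84.7], [38.6, 91.6], [50.8, 96.1], [63.6, 98.0], [76.6, 97.1], [89.1, 93.5], [100.6, 87.5], [110.6, 79.1], [118.6, 68.9], [124.3, 57.2], [127.4, 44.6]]
[[-1.1, 0.69], [-1.22, 0.45], [-1.29, 0.19], [-1.3, -0.09], [-1.25, -0.36], [-1.15, -0.61], [-1.0, -0.83], [-0.8, -1.02], [-0.57, -1.17], [-0.31, -1.26]]
```

>>> carry_out:
  commands: [0,0,0,-1.1,0.69,0,0,0,0,0,-1.22,0.45,0,0,0,0,0,-1.29,0.19,0,0,0,0,0,-1.3,-0.09,0,0,0,0,0,-1.25,-0.36,0,0]

```text
time_s: 6.08
ee_pos: [625.6, -22.6, 169.7]
ee_rot: [-179.9, -0.2, 73.8]
wrist_force: [-1.2, 6.7, -1.6]
gripper_width: 11.4
gripper_force: 29.6
```

>>> carry_out:
  commands: [0,0,0,-1.15,-0.61,0,0,0,0,0,-1.0,-0.83,0,0,0,0,0,-0.8,-1.02,0,0,0,0,0,-0.57,-1.17,0,0,0,0,0,-0.31,-1.26,0,0]

```text
time_s: 6.7
ee_pos: [570.7, -54.3, 170.1]
ee_rot: [179.4, 0.7, 73.5]
wrist_force: [3.3, -15.1, -1.3]
gripper_width: 11.3
gripper_force: 30.8
```

>>> carry_out:
  commands: [0,0,0,0,0,0,0,0,0,0,0,0,0,0]

```text
time_s: 6.95
ee_pos: [568.1, -54.2, 170.1]
ee_rot: [179.7, 0.8, 73.5]
wrist_force: [-0.2, -15.6, -0.6]
gripper_width: 11.6
gripper_force: 30.4
```

```bash
python3 - <<'E'
from h import *
tcp(); im,d,o=look("wrist","w3",["bar_post","cam_knob","swivel_pin"])
for k in o: print(k,fix(o[k][2],np.array([560.7,88.2]),-106.1).round(1))
E
```

```text
fix [134.8  46.6] z 170.1 rot [179.7   0.8  73.5] F [ -0.2 -15.6  -0.6] w 11.6 30.4 t 6.95
bar_post [289.5 227.7] 0.75 [520.6 -49.7] 152.00706
cam_knob [270.3 317.4] 0.63 [570.2 -46.9] 140.17474
swivel_pin None None
bar_post [143.6  -0.3]
cam_knob [127.2  46.6]
```

>>> carry_out:
  commands: [0,0,0,0,0,0,0.38,0,0,0,0,0,0,0.38,0,0,0,0,0,-2.5,0.38,0,0,0,0,0,-2.5,0.38,0,0,0,0,0,0,0.38]

```text
time_s: 7.78
ee_pos: [569.4, -47.0, 221.5]
ee_rot: [179.7, -0.0, 73.8]
wrist_force: [-0.7, 0.6, 0.1]
gripper_width: 32.3
gripper_force: 0.0
```

```bash
python3 - <<'E'
from h import *
tcp(); im,d,o=look("wrist","w4",["bar_post","cam_knob","swivel_pin"])
for k in o: print(k,fix(o[k][2],np.array([560.7,88.2]),-106.1).round(1))
E
```

```text
fix [127.5  45.9] z 221.5 rot [179.7  -0.   73.8] F [-0.7  0.6  0.1] w 32.3 0.0 t 7.78
bar_post [258.1 252.4] 0.74 [521.1 -51. ] 202.9746
cam_knob [237.2 317.8] 0.61 [567.8 -44.9] 191.08563
swivel_pin None None
bar_post [144.7   0.5]
cam_knob [125.9  43.8]
```

>>> carry_out:
  commands: [0,0,0,4.33,-1.53,0,0.38,0,0,0,4.33,-1.53,0,0.38,0,0,0,4.32,-1.52,0,0.38,0,0,0,4.32,-1.52,0,0.38,0,0,0,0,0,1,0.38]

```text
time_s: 8.6
ee_pos: [557.6, 138.9, 208.6]
ee_rot: [-180.0, -0.0, 74.0]
wrist_force: [-0.2, -1.2, -0.8]
gripper_width: 32.5
gripper_force: 0.0
```

```bash
python3 - <<'E'
from h import *
tcp(); im,d,o=look("wrist","w5",["swivel_pin","nest"])
for k in o: print(k,fix(o[k][2],np.array([560.7,88.2]),-106.1).round(1))
E
```

```text
fix [-47.8 -17. ] z 208.6 rot [-180.   -0.   74.] F [-0.2 -1.2 -0.8] w 32.5 0.0 t 8.6
swivel_pin [249.9 316.7] 0.69 [554.3 132.2] 186.08475
nest [257.1 336.9] 0.88 [559.2  88.1] 242.26964
swivel_pin [-40.5 -18.3]
nest [ 0.5 -1.4]
```

View pics/w5.png

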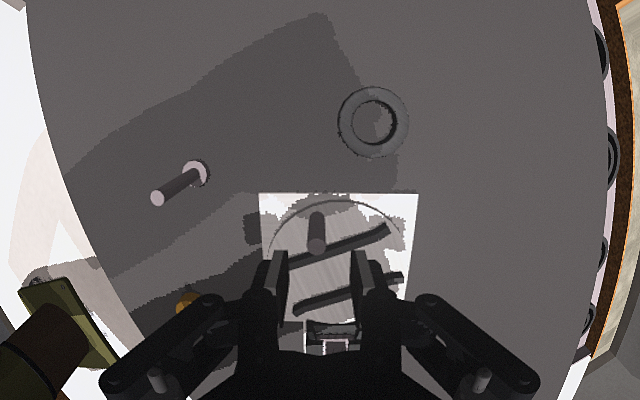

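>>> carry_out:
  commands: [0,0,0,-0.3,0,2,0.38,0,0,0,0,0,2,0.38,0,0,0,0,0,0,0,0,0,0,0,0,0,0,0,0,0,0,0,0,0]

```text
time_s: 9.38
ee_pos: [555.9, 131.8, 168.4]
ee_rot: [-179.9, 0.2, 73.7]
wrist_force: [-1.0, -2.9, -10.4]
gripper_width: 10.4
gripper_force: 29.2
```

```bash
python3 - <<'E'
from h import *
tcp()
a0=1.2
A=np.linspace(a0,-0.03,6);p=np.c_[-48*np.sin(A),-48*np.cos(A)];print(p.round(1).tolist())
print((np.diff(p,axis=0)/10*[-1,1]).round(2).tolist())
E
```

```text
fix [-40.5 -16.7] z 168.4 rot [-179.9    0.2   73.7] F [ -1.   -2.9 -10.4] w 10.4 29.2 t 9.38
[[-44.7, -17.4], [-39.2, -27.8], [-31.2, -36.5], [-21.4, -43.0], [-10.3, -46.9], [1.4, -48.0]]
[[-0.56, -1.04], [-0.79, -0.87], [-0.98, -0.65], [-1.11, -0.39], [-1.17, -0.11]]
```

>>> carry_out:
  commands: [0,0,0,-0.56,-1.04,0,0,0,0,0,-0.79,-0.87,0,0,0,0,0,-0.98,-0.65,0,0,0,0,0,-1.11,-0.39,0,0,0,0,0,-1.17,-0.11,0,0]

```text
time_s: 10.0
ee_pos: [512.1, 97.7, 169.1]
ee_rot: [-179.7, -0.1, 73.8]
wrist_force: [-3.0, 5.3, -10.1]
gripper_width: 10.0
gripper_force: 28.8
```

>>> carry_out:
  commands: [0,0,0,0,0,0,0,0,0,0,0,0,0,0]

```text
time_s: 10.25
ee_pos: [511.6, 96.3, 169.1]
ee_rot: [-179.7, 0.2, 73.7]
wrist_force: [-6.2, 0.8, -6.9]
gripper_width: 9.9
gripper_force: 29.7
```

```bash
python3 - <<'E'
from h import *
tcp(); im,d,o=look("wrist","w6",["swivel_pin"])
for k in o: print(k,fix(o[k][2],np.array([560.7,88.2]),-106.1).round(1))
E
```

```text
fix [  5.8 -49.4] z 169.1 rot [-179.7    0.2   73.7] F [-6.2  0.8 -6.9] w 9.9 29.7 t 10.25
swivel_pin [260.3 320.1] 0.57 [515.5 105.8] 145.6476
swivel_pin [ -4.4 -48.3]
```

>>> carry_out:
  commands: [0,0,0,-0.5,0,0,0,0,0,0,-0.3,0,0,0,0,0,0,0,0,0,0]

```text
time_s: 10.72
ee_pos: [510.2, 92.0, 169.1]
ee_rot: [-179.7, -0.3, 73.8]
wrist_force: [-4.6, 9.1, -9.9]
gripper_width: 9.4
gripper_force: 29.3
```

```bash
python3 - <<'E'
from h import *
tcp(); im,d,o=look("wrist","w7",["swivel_pin"])
for k in o: print(k,fix(o[k][2],np.array([560.7,88.2]),-106.1).round(1))
E
```

```text
fix [ 10.3 -49.5] z 169.1 rot [-179.7   -0.3   73.8] F [-4.6  9.1 -9.9] w 9.4 29.3 t 10.72
swivel_pin [260.7 320.1] 0.8 [514.  101.2] 145.75662
swivel_pin [  0.4 -48.5]
```

>>> carry_out:
  commands: [0,0,0,0,0,0,0.38,0,0,0,0,0,0,0.38,0,0,0,0,0,-2.5,0.38,0,0,0,0,0,-2.5,0.38]

```text
time_s: 11.32
ee_pos: [513.7, 89.3, 221.2]
ee_rot: [179.8, -0.0, 73.7]
wrist_force: [1.0, -0.9, -0.4]
gripper_width: 32.4
gripper_force: 0.0
```

>>> carry_out:
  commands: [0,0,0,-4.4,1.65,0,0.38,0,0,0,-4.4,1.65,0,0.38,0,0,0,-4.4,1.65,0,0.38,0,0,0,0,0,0,0.38]

```text
time_s: 11.82
ee_pos: [524.5, -54.2, 220.8]
ee_rot: [179.8, 0.0, 73.5]
wrist_force: [0.3, 0.7, -1.0]
gripper_width: 32.4
gripper_force: 0.0
```

```bash
python3 - <<'E'
from h import *
tcp(); im,d,o=look("wrist","w8",["bar_post","swivel_pin"])
for k in o: print(k,fix(o[k][2],np.array([560.7,88.2]),-106.1).round(1))
E
```

```text
fix [146.9   4.7] z 220.8 rot [179.8   0.   73.5] F [ 0.3  0.7 -1. ] w 32.4 0.0 t 11.82
bar_post [231.  308.1] 0.91 [518.7 -47.1] 197.22176
swivel_pin [  3.8 227.9] 0.79 [513.4 103.2] 149.73293
bar_post [141.7  -2.8]
swivel_pin [ -1.3 -49.6]
```

View pics/w8.png

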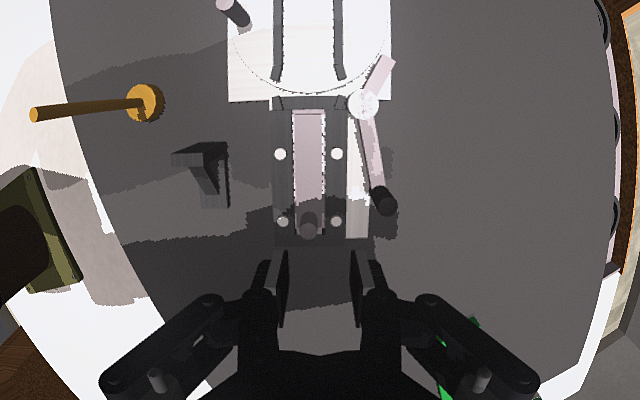

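>>> carry_out:
  commands: [0,0,0,0.35,-0.55,1,0.38,0,0,0,0,0,2.2,0.38,0,0,0,0,0,2.2,0.38,0,0,0,0,0,0,0,0,0,0,0,0,0,0]
  force: 20

```text
time_s: 12.6
ee_pos: [518.6, -45.1, 165.0]
ee_rot: [-180.0, -0.0, 73.8]
wrist_force: [1.5, 0.9, -7.8]
gripper_width: 11.2
gripper_force: 19.8
```

>>> carry_out:
  commands: [0,0,0,0,0,0,0,0,0,0,0,0,0,0]

```text
time_s: 12.85
ee_pos: [518.5, -45.3, 165.0]
ee_rot: [-179.9, -0.1, 73.8]
wrist_force: [1.3, 2.5, -8.1]
gripper_width: 11.3
gripper_force: 19.8
```

```bash
python3 - <<'E'
from h import *
tcp()
E
```

```text
fix [140.   -3.5] z 165.0 rot [-1.799e+02 -1.000e-01  7.380e+01] F [ 1.3  2.5 -8.1] w 11.3 19.8 t 12.85
```

>>> carry_out:
  commands: [0,0,0,0,0,0.15,0,0,0,0,0.5,0,0,0,0,0,0,1.0,0,0,0,0,0,0,1.0,0,0,0,0,0,0,0,0,0,0]
  force: 25

```text
time_s: 13.48
ee_pos: [526.3, -20.8, 163.9]
ee_rot: [180.0, -0.0, 73.9]
wrist_force: [-0.2, 0.5, -3.1]
gripper_width: 10.9
gripper_force: 25.1
```

```bash
python3 - <<'E'
from h import *
tcp(); im,d,o=look("wrist","w9",["bar_post","swivel_pin"])
for k in o: print(k,fix(o[k][2],np.array([560.7,88.2]),-106.1).round(1))
E
```

```text
fix [114.3  -2.8] z 163.9 rot [180.   -0.   73.9] F [-0.2  0.5 -3.1] w 10.9 25.1 t 13.47
bar_post [294.9 318.5] 0.86 [524.5 -27.7] 144.27957
swivel_pin [ 31.7 205. ] 0.86 [513.6 100.7] 105.95481
bar_post [121.4  -2.6]
swivel_pin [  1.  -48.7]
```

>>> carry_out:
  commands: [0,0,0,1.7,0,0,0,0,0,0,1.7,0.02,0,0,0,0,0,1.7,0.02,0,0,0,0,0,1.7,0.02,0,0,0,0,0,1.6,0,0,0]

```text
time_s: 14.25
ee_pos: [550.2, 59.9, 163.8]
ee_rot: [180.0, 0.0, 73.8]
wrist_force: [0.6, -1.7, -1.0]
gripper_width: 11.0
gripper_force: 25.2
```

>>> carry_out:
  commands: [0,0,0,0,0,0,0,0,0,0,0,0,0,0]

```text
time_s: 14.5
ee_pos: [549.8, 58.8, 163.7]
ee_rot: [-180.0, -0.0, 73.8]
wrist_force: [0.2, 1.4, -1.2]
gripper_width: 10.9
gripper_force: 25.1
```

```bash
python3 - <<'E'
from h import *
tcp()
for c in ("wrist","top","scene"):
  im,d,o=look(c,c+"10",["bar_post","swivel_pin","bar"])
  for k in o: print(k,fix(o[k][2],np.array([560.7,88.2]),-106.1).round(1))
E
```

```text
fix [31.3 -2.3] z 163.7 rot [-180.    -0.    73.8] F [ 0.2  1.4 -1.2] w 10.9 25.1 t 14.5
bar_post [291.6 320.9] 0.61 [549.9  53.7] 144.74333
swivel_pin [222.7 216.6] 0.66 [514.9 100.8] 133.55235
bar [201.  321.4] 0.82 [557.3  77. ] 152.68784
bar_post [36.2 -0.8]
swivel_pin [  0.6 -47.5]
bar [11.7 -0.2]
bar_post None None
swivel_pin None None
bar None None
bar_post [209.1 333.5] 0.68 [551.2  55.2] 1004.5186
swivel_pin [200.3 355.6] 0.68 [508.5  91.9] 1138.9675
bar [224.  343.5] 0.85 [532.1  74.6] 1036.018
bar_post [34.3 -0. ]
swivel_pin [ 10.9 -51.2]
bar [ 21.  -23.7]
```

View pics/wrist10.png

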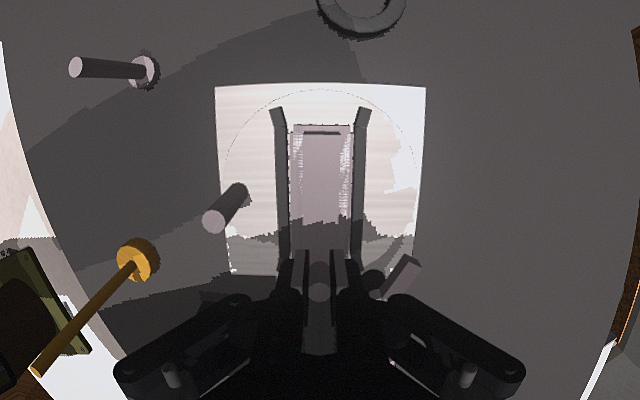

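```bash
python3 - <<'E'
from h import *
for n,rc,z in (("footend",(125,321),124),("ribend",(133,321),142),("wallL",(108,278),126),("wallR",(108,364),126),("plate",(87,321),108),("plateL",(87,215),108),("plateR",(89,425),108),("post",(292,320),164),("postlow",(262,319),145)):
  print(n,fix(atz("wrist",rc,z),np.array([560.7,88.2]),-106.1).round(1))
E
```

```text
footend [-38.4  -0.5]
ribend [-35.9  -0.6]
wallL [-47.7 -22.7]
wallR [-47.7  21.8]
plate [-59.2  -0.3]
plateL [-61.9 -62.6]
plateR [-60.6  61. ]
post [36.5 -1.1]
postlow [30.5 -1.6]
```

>>> carry_out:
  commands: [0,0,0,0.3,0,0,0,0,0,0,0.3,0,0,0,0,0,0,0,0,0,0,0,0,0,0,0,0,0.38,0,0,0,0,0,0,0.38]

```text
time_s: 15.72
ee_pos: [551.9, 64.4, 164.2]
ee_rot: [180.0, -0.0, 73.8]
wrist_force: [-0.6, 0.2, 0.3]
gripper_width: 32.5
gripper_force: 0.0
```

>>> carry_out:
  commands: [0,0,0,0,0,-2.5,0.38,0,0,0,0,0,-2.5,0.38,0,0,0,1.26,-2.36,0,0.38,0,0,0,1.26,-2.36,0,0.38,0,0,0,0,0,0,0.38]

```text
time_s: 16.35
ee_pos: [512.3, 102.5, 214.2]
ee_rot: [180.0, -0.0, 73.9]
wrist_force: [-0.9, -0.6, 0.3]
gripper_width: 32.4
gripper_force: 0.0
```

```bash
python3 - <<'E'
from h import *
tcp()
for c in ("wrist","top"):
  im,d,o=look(c,c+"11",["bar_post","swivel_pin","bar"])
  for k in o: print(k,fix(o[k][2],np.array([560.7,88.2]),-106.1).round(1))
E
```

```text
fix [ -0.3 -50.5] z 214.2 rot [180.   -0.   73.9] F [-0.9 -0.6  0.3] w 32.4 0.0 t 16.35
bar_post [277.8 393.1] 0.59 [554.2  59.1] 200.84563
swivel_pin [240.2 324.3] 0.65 [517.6  99.7] 190.3875
bar [213.1 383.5] 0.96 [564.3  79.6] 209.6143
bar_post [29.8  1.8]
swivel_pin [  1.  -44.6]
bar [7.2 5.9]
bar_post [205.9 313.1] 0.43 [547.1  61.4] 504.60803
swivel_pin [206.  313.2] 0.29 [546.9  61.2] 504.60803
bar None None
bar_post [29.5 -5.6]
swivel_pin [29.8 -5.8]
```

View pics/wrist11.png

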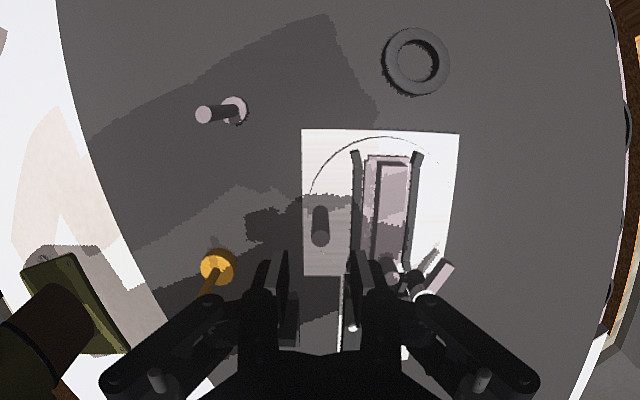

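```bash
python3 - <<'E'
from h import *
for n,rc,z in (("footend",(156,387),124),("ribend",(163,388),142),("wallL",(152,356),126),("wallR",(153,418),126),("plateL",(129,301),108),("plateR",(133,460),108),("pin",(240,320),164)):
  print(n,fix(atz("wrist",rc,z),np.array([560.7,88.2]),-106.1).round(1))
A=np.linspace(0,np.pi+.06,11);p=np.c_[-48*np.sin(A),-48*np.cos(A)];print((np.diff(p,axis=0)/10*[-1,1]).round(2).tolist())
E
```

```text
footend [-44.8   0. ]
ribend [-43.3  -3.1]
wallL [-47.7 -22.5]
wallR [-47.9  22.4]
plateL [-62.  -61.4]
plateR [-62.6  63.4]
pin [  0.9 -47.6]
[[1.51, 0.24], [1.36, 0.71], [1.07, 1.1], [0.67, 1.38], [0.2, 1.52], [-0.29, 1.5], [-0.75, 1.34], [-1.13, 1.03], [-1.4, 0.62], [-1.52, 0.15]]
```

>>> carry_out:
  commands: [0,0,0,0,0.15,2.3,0.38,0,0,0,0,0,2.3,0.38,0,0,0,0,0,0,0,0,0,0,0,0,0,0,0,0,0,0,0,0,0]
  force: 35

```text
time_s: 17.38
ee_pos: [512.7, 101.1, 166.8]
ee_rot: [-179.8, 0.1, 73.8]
wrist_force: [-3.6, 1.2, -11.2]
gripper_width: 10.4
gripper_force: 34.0
```

>>> carry_out:
  commands: [0,0,0,1.51,0.24,0,0,0,0,0,1.36,0.71,0,0,0,0,0,1.07,1.1,0,0,0,0,0,0.67,1.38,0,0,0,0,0,0.2,1.52,0,0]

```text
time_s: 18.0
ee_pos: [574.6, 138.4, 167.2]
ee_rot: [-179.7, -0.4, 74.0]
wrist_force: [-2.0, 7.8, -9.8]
gripper_width: 10.1
gripper_force: 34.3
```

```bash
python3 - <<'E'
from h import *
tcp(); im,d,o=look("wrist","w12",["swivel_pin","bar_post","bar"])
for k in o: print(k,fix(o[k][2],np.array([560.7,88.2]),-106.1).round(1))
E
```

```text
fix [-52.   -0.6] z 167.2 rot [-179.7   -0.4   74. ] F [-2.   7.8 -9.8] w 10.1 34.3 t 18.0
swivel_pin [286.8 319.4] 0.93 [577.8 132.8] 147.93933
bar_post None None
bar [305.1 317.4] 0.74 [559.9  75.5] 195.46126
swivel_pin [-47.6   4.1]
bar [12.4  2.8]
```

>>> carry_out:
  commands: [0,0,0,-0.29,1.5,0,0,0,0,0,-0.75,1.34,0,0,0,0,0,-1.13,1.03,0,0,0,0,0,-1.4,0.62,0,0,0,0,0,-1.52,0.15,0,0]

```text
time_s: 18.82
ee_pos: [604.6, 72.9, 167.3]
ee_rot: [-179.7, -0.1, 73.8]
wrist_force: [-5.4, 7.6, -5.7]
gripper_width: 10.1
gripper_force: 35.1
```

>>> carry_out:
  commands: [0,0,0,-0.2,0,0,0,0,0,0,0,0,0,0]

```text
time_s: 19.08
ee_pos: [604.1, 71.5, 167.3]
ee_rot: [-179.8, -0.2, 73.8]
wrist_force: [-3.8, 5.6, -7.4]
gripper_width: 10.1
gripper_force: 35.0
```

```bash
python3 - <<'E'
from h import *
tcp(); im,d,o=look("wrist","w13",["swivel_pin","bar_post","bar"])
for k in o: print(k,fix(o[k][2],np.array([560.7,88.2]),-106.1).round(1))
E
```

```text
fix [ 4.  46.3] z 167.3 rot [-179.8   -0.2   73.8] F [-3.8  5.6 -7.4] w 10.1 35.0 t 19.07
swivel_pin [273.2 323. ] 0.96 [607.6  74.6] 145.39832
bar_post [212.8 215.9] 0.88 [569.  117.6] 136.2563
bar [344.6 180.9] 0.63 [448.4  -8.9] 85.65689
swivel_pin [ 0.1 48.8]
bar_post [-30.6  -0.1]
bar [124.4 -80.9]
```

View pics/w13.png

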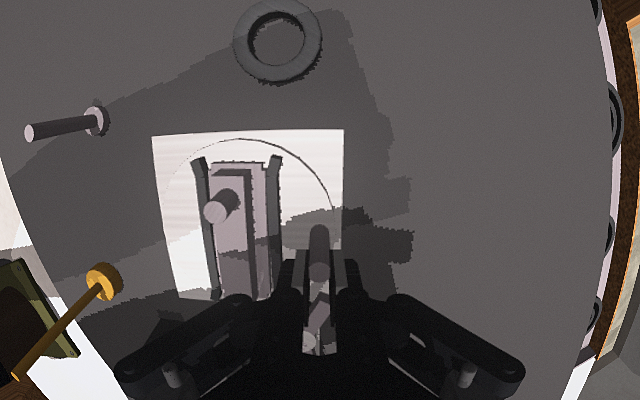

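>>> carry_out:
  commands: [0,0,0,0,0,0,0.38,0,0,0,0,0,0,0.38,0,0,0,0,0,-2.5,0.38,0,0,0,0,0,-2.5,0.38,0,0,0,0,0,0,0.38]

```text
time_s: 19.9
ee_pos: [608.2, 69.8, 221.3]
ee_rot: [179.6, -0.1, 73.7]
wrist_force: [-0.8, 0.1, -0.2]
gripper_width: 32.3
gripper_force: 0.0
```

>>> carry_out:
  commands: [0,0,0,1.75,-2.4,0,0.38,0,0,0,1.75,-2.4,0,0.38,0,0,0,0,0,0,0.38]

```text
time_s: 20.27
ee_pos: [568.2, 117.8, 217.6]
ee_rot: [-180.0, 0.0, 73.9]
wrist_force: [0.7, 0.3, 0.7]
gripper_width: 32.4
gripper_force: 0.0
```

```bash
python3 - <<'E'
from h import *
tcp(); im,d,o=look("wrist","w14",["swivel_pin","bar_post","bar","cam_knob"])
for k in o: print(k,fix(o[k][2],np.array([560.7,88.2]),-106.1).round(1))
E
```

```text
fix [-30.6  -1. ] z 217.6 rot [-180.     0.    73.9] F [0.7 0.3 0.7] w 32.4 0.0 t 20.27
swivel_pin [276.2 390.1] 0.9 [608.4  73.7] 203.32657
bar_post [238.4 319.2] 0.75 [570.1 115.1] 195.26384
bar [243.7 317.8] 0.88 [559.3  81.4] 195.90952
cam_knob [283.5 180.8] 0.19 [466. 109.] 263.6367
swivel_pin [ 0.7 49.9]
bar_post [-28.4   1.6]
bar [6.9 0.5]
cam_knob [  6.3 -96.7]
```

>>> carry_out:
  commands: [0,0,0,0,-0.05,2.65,0.38,0,0,0,0,0,2.65,0.38,0,0,0,0,0,0,0,0,0,0,0,0,0,0,0,0,0,0,0,0,0]
  force: 25

```text
time_s: 21.15
ee_pos: [568.6, 116.9, 165.2]
ee_rot: [-180.0, -0.0, 73.8]
wrist_force: [-1.3, 0.1, -3.9]
gripper_width: 11.0
gripper_force: 24.4
```

```bash
python3 - <<'E'
from h import *
tcp(); im,d,o=look("wrist","w15",["bar_post","swivel_pin"])
for k in o: print(k,fix(o[k][2],np.array([560.7,88.2]),-106.1).round(1))
E
```

```text
fix [-29.8  -0.4] z 165.2 rot [-180.    -0.    73.8] F [-1.3  0.1 -3.9] w 11.0 24.4 t 21.15
bar_post [282.5 321. ] 0.56 [570.1 116.6] 142.67885
swivel_pin None None
bar_post [-29.9   1.2]
```

>>> carry_out:
  commands: [0,0,0,0,0,0.2,0,0,0,0,0,0,0,0]

```text
time_s: 21.55
ee_pos: [568.8, 117.6, 163.4]
ee_rot: [180.0, -0.1, 73.8]
wrist_force: [-2.7, 1.6, 1.5]
gripper_width: 10.7
gripper_force: 24.8
```

>>> carry_out:
  commands: [0,0,0,-0.8,-0.03,0,0,0,0,0,-0.8,-0.03,0,0,0,0,0,-0.8,-0.03,0,0,0,0,0,-0.8,-0.03,0,0,0,0,0,-0.8,-0.03,0,0]

```text
time_s: 22.18
ee_pos: [556.9, 78.4, 163.4]
ee_rot: [179.9, -0.0, 73.7]
wrist_force: [0.9, 3.5, 1.8]
gripper_width: 10.6
gripper_force: 24.9
```

```bash
python3 - <<'E'
from h import *
tcp(); im,d,o=look("wrist","w16",["bar_post","swivel_pin"])
for k in o: print(k,fix(o[k][2],np.array([560.7,88.2]),-106.1).round(1))
E
```

```text
fix [10.5 -0.9] z 163.4 rot [179.9  -0.   73.7] F [0.9 3.5 1.8] w 10.6 24.9 t 22.18
bar_post [281.3 321.2] 0.7 [558.6  78.8] 142.97812
swivel_pin [263.7 422.5] 0.94 [607.2  73.4] 139.62695
bar_post [9.6 0.6]
swivel_pin [ 1.3 48.8]
```

>>> carry_out:
  commands: [0,0,0,-1.4,-0.03,0,0,0,0,0,-1.4,-0.03,0,0,0,0,0,-1.4,-0.03,0,0,0,0,0,-1.4,-0.03,0,0,0,0,0,-1.2,0,0,0]

```text
time_s: 22.95
ee_pos: [536.4, 13.5, 163.3]
ee_rot: [179.9, -0.1, 73.8]
wrist_force: [2.1, 4.3, 5.4]
gripper_width: 11.0
gripper_force: 25.2
```

>>> carry_out:
  commands: [0,0,0,-0.5,0,0,0,0,0,0,-0.5,0,0,0,0,0,0,-0.2,0,0,0,0,0,0,0,0,0,0]

```text
time_s: 23.45
ee_pos: [533.5, 3.9, 163.3]
ee_rot: [179.9, -0.3, 73.8]
wrist_force: [3.6, 8.8, 4.6]
gripper_width: 10.7
gripper_force: 25.1
```

```bash
python3 - <<'E'
from h import *
tcp(); im,d,o=look("wrist","w17",["bar_post","swivel_pin","cam_knob"])
for k in o: print(k,fix(o[k][2],np.array([560.7,88.2]),-106.1).round(1))
E
```

```text
fix [88.6 -2.8] z 163.3 rot [179.9  -0.3  73.8] F [3.6 8.8 4.6] w 10.7 25.1 t 23.45
bar_post [281.4 319.9] 0.91 [535.    5.4] 141.53604
swivel_pin [ 92.1 438.1] 0.97 [605.5  75.3] 116.17459
cam_knob [346.  410.2] 0.59 [570.5 -46.7] 113.06597
bar_post [86.7 -1.8]
swivel_pin [-0.  46.7]
cam_knob [126.9  46.8]
```

>>> carry_out:
  commands: [0,0,0,-0.3,0,0,0,0,0,0,0,0,0,0]

```text
time_s: 23.9
ee_pos: [533.4, 3.5, 163.8]
ee_rot: [179.9, -0.6, 73.9]
wrist_force: [4.5, 14.9, 5.0]
gripper_width: 11.2
gripper_force: 25.2
```

>>> carry_out:
  commands: [0,0,0,0,0,0,0.38,0,0,0,0,0,0,0.38,0,0,0,0,0,-2.5,0.38,0,0,0,0,0,-3,0.38,0,0,0,0,0,0,0.38]

```text
time_s: 24.52
ee_pos: [532.4, -1.2, 219.3]
ee_rot: [179.8, 0.0, 73.7]
wrist_force: [0.1, 0.0, -0.0]
gripper_width: 32.5
gripper_force: 0.0
```

```bash
python3 - <<'E'
from h import *
tcp(); im,d,o=look("wrist","w18",["bar_post","swivel_pin","cam_knob"])
for k in o: print(k,fix(o[k][2],np.array([560.7,88.2]),-106.1).round(1))
E
```

```text
fix [93.8 -2.4] z 219.3 rot [179.8   0.   73.7] F [ 0.1  0.  -0. ] w 32.5 0.0 t 24.52
bar_post [225.4 319.4] 0.75 [533.9   6.4] 192.51857
swivel_pin [ 85.  403.4] 0.84 [603.3  75.6] 166.55605
cam_knob [283.3 388.1] 0.85 [566.2 -43.8] 200.43152
bar_post [86.  -3.1]
swivel_pin [ 0.3 44.4]
cam_knob [125.3  41.9]
```

View pics/w18.png

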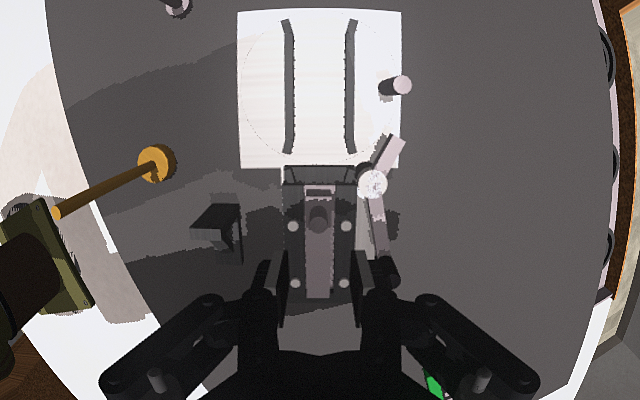

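>>> carry_out:
  commands: [0,0,0,-1.65,2.38,0,0.38,0,0,0,-1.65,2.38,0,0.38,0,0,0,0,0,2.5,0.38,0,0,0,0,0,2.4,0.38,0,0,0,0,0,0,0.38]

```text
time_s: 25.35
ee_pos: [565.5, -45.3, 165.7]
ee_rot: [-179.6, 0.1, 73.8]
wrist_force: [-0.6, -0.5, 0.9]
gripper_width: 32.5
gripper_force: 0.0
```

>>> carry_out:
  commands: [0,0,0,0,0,0,0,0,0,0,0,0,0,0,0,0,0,0,0,0,0]
  force: 30

```text
time_s: 25.72
ee_pos: [568.7, -45.5, 169.3]
ee_rot: [179.9, 0.0, 73.8]
wrist_force: [1.9, -0.5, -3.4]
gripper_width: 11.3
gripper_force: 29.5
```

```bash
python3 - <<'E'
from h import *
tcp(); look("wrist","w19",["cam_knob"])
A=np.linspace(2.1,-.04,11);p=np.c_[66+62*np.cos(2.269-A),36+62*np.sin(2.269-A)];print((np.diff(p,axis=0)/10*[-1,1]).round(2).tolist())
E
```

```text
fix [126.3  44.8] z 169.3 rot [179.9   0.   73.8] F [ 1.9 -0.5 -3.4] w 11.3 29.5 t 25.73
cam_knob [286.  318.8] 0.88 [568.9 -46.4] 141.6112
[[0.36, 1.27], [0.62, 1.17], [0.86, 1.01], [1.05, 0.8], [1.2, 0.56], [1.29, 0.3], [1.32, 0.01], [1.3, -0.27], [1.21, -0.54], [1.07, -0.78]]
```

>>> carry_out:
  commands: [0,0,0,0.36,1.27,0,0,0,0,0,0.62,1.17,0,0,0,0,0,0.86,1.01,0,0,0,0,0,1.05,0.8,0,0,0,0,0,1.2,0.56,0,0]

```text
time_s: 26.45
ee_pos: [624.5, -18.9, 169.1]
ee_rot: [-179.8, 0.0, 73.8]
wrist_force: [-7.3, 1.0, 3.8]
gripper_width: 11.5
gripper_force: 30.2
```

>>> carry_out:
  commands: [0,0,0,1.29,0.3,0,0,0,0,0,1.32,0.01,0,0,0,0,0,1.3,-0.27,0,0,0,0,0,1.21,-0.54,0,0,0,0,0,1.07,-0.78,0,0]

```text
time_s: 27.08
ee_pos: [637.2, 45.1, 169.4]
ee_rot: [179.3, -0.3, 73.8]
wrist_force: [12.6, -1.3, -9.7]
gripper_width: 11.0
gripper_force: 29.1
```

>>> carry_out:
  commands: [0,0,0,0.2,-0.15,0,0,0,0,0,0,0,0,0]

```text
time_s: 27.32
ee_pos: [636.1, 48.9, 169.5]
ee_rot: [179.4, -0.4, 73.9]
wrist_force: [11.5, 2.3, -7.4]
gripper_width: 10.3
gripper_force: 29.4
```

```bash
python3 - <<'E'
from h import *
tcp(); im,d,o=look("wrist","w20",["bar_post","swivel_pin","cam_knob"])
for k in o: print(k,fix(o[k][2],np.array([560.7,88.2]),-106.1).round(1))
E
```

```text
fix [16.9 83.4] z 169.5 rot [179.4  -0.4  73.9] F [11.5  2.3 -7.4] w 10.3 29.4 t 27.32
bar_post [381.5 223.1] 0.73 [552.1 -16.1] 75.48628
swivel_pin [246.2 240.3] 0.72 [605.5  75.5] 142.78732
cam_knob [305.1 316.8] 0.98 [632.3  37.1] 147.42451
bar_post [102.6  20.6]
swivel_pin [-0.2 46.6]
cam_knob [29.2 82.9]
```

>>> carry_out:
  commands: [0,0,0,0,0,0,0.24,0,0,0,0,0,0,0.24,0,0,0,0,0,-2.5,0.24,0,0,0,0,0,-3,0.24,0,0,0,2,0,-3,0.24]

```text
time_s: 28.15
ee_pos: [634.2, 64.4, 254.5]
ee_rot: [-179.9, 0.0, 73.6]
wrist_force: [0.6, -0.1, 0.1]
gripper_width: 20.5
gripper_force: 0.0
```

>>> carry_out:
  commands: [0,0,0,1.5,-3,-3,0.24,0,0,0,0,-3,0,0.24,0,0,0,0,0,0,0.24]

```text
time_s: 28.52
ee_pos: [579.6, 97.0, 284.6]
ee_rot: [-179.9, 0.0, 73.9]
wrist_force: [0.1, -0.5, 1.4]
gripper_width: 20.8
gripper_force: 0.0
```

```bash
python3 - <<'E'
from h import *
tcp(); im,d,o=look("wrist","w21",["bar_post","swivel_pin","cam_knob"])
for k in o: print(k,fix(o[k][2],np.array([560.7,88.2]),-106.1).round(1))
E
```

```text
fix [-13.7  15.7] z 284.6 rot [-179.9    0.    73.9] F [ 0.1 -0.5  1.4] w 20.8 0.0 t 28.52
bar_post [301.4 299.8] 0.57 [536.3   4.7] 289.77805
swivel_pin [220.5 360.3] 0.92 [612.   71.2] 263.7593
cam_knob [246.7 390.6] 0.73 [632.2  42. ] 263.9793
bar_post [87.  -0.3]
swivel_pin [ 2.1 54. ]
cam_knob [24.6 81.5]
```

View pics/w21.png

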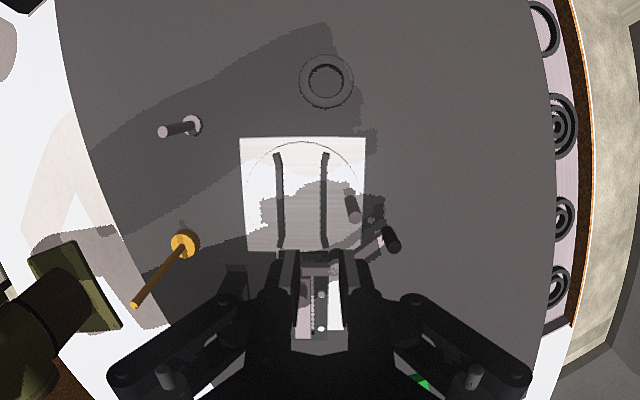

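```bash
python3 - <<'E'
from h import *
for c in ("scene","wrist"):
  im,d,o=look(c,c+"22",["bar_post","cam_knob","ejector_pin","loose_ring"])
  for k in o: print(k,fix(o[k][2],np.array([560.7,88.2]),-106.1).round(1))
E
```

```text
bar_post [201.  317.6] 0.68 [541.8  14.1] 1100.2686
cam_knob [231.8 313.3] 0.71 [630.6  39.6] 986.96344
ejector_pin [219.5 405.7] 0.55 [465.8 204.5] 1095.6459
loose_ring [269.1 383.3] 0.65 [617.7 194.5] 1007.39124
bar_post [76.4  2.4]
cam_knob [27.3 80.6]
ejector_pin [ -85.4 -123.4]
loose_ring [-117.9   25.3]
bar_post [303.4 299.1] 0.68 [535.6   2.5] 290.2482
cam_knob [248.3 389.6] 0.61 [631.   40.7] 262.61255
ejector_pin [121.6 192.4] 0.57 [475.3 197.6] 287.83755
loose_ring [ 80.  319.3] 0.78 [612.  196.1] 284.927
bar_post [89.3 -0.4]
cam_knob [26.1 80.7]
ejector_pin [ -81.5 -112.4]
loose_ring [-117.9   19.4]
```

```bash
python3 -c "from cell import *; print(hand_in())"
```

```text
the job is handed in; nothing more can be done
None
```

The job is handed in: by the last camera readings the bar is reversed and home in the slot (post at fixture x about 87) and the lever is closed. The arm was clear of everything at about 29 s. The hand-in returned no verdict, and I checked only the ejector pin and ring again afterwards, neither showing a clear shift.

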